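# Scrape the wax off a salon carrier tray and hold it up level

### The arm

A 6-joint arm with a two-finger parallel gripper is mounted at the origin on the work surface. World frame = base frame: x ahead of the robot, y to its left, z up, the work surface at z = 0. Lengths are in m, angles in rad, forces in N, time in s.
With the tool pointing down it reaches from about 0.225 to 0.875 m from the base axis. Payload 3.4 kg.
Tool frame: the origin (TCP) lies between the finger pads; the fingertips stand 14 mm ahead of it and the grasp point (between the pads) lies 5 mm behind it; z points along the fingers, y is the direction in which the jaws open and shut (so a half turn about z gives the same grasp; the last joint's range is limited). The gripper opens to 85 mm and grips with 20 to 120 N. Pads are 22 mm wide; open, the fingers measure 114 mm over their backs; the gripper's body (76 mm by 85 mm) begins 54 mm behind the grasp point. The pads swing forward as they close: fully open they stand 13 mm farther back than shut.
Start: joints at [-1.27, 0.276, 1.505, -0, 1.361, -0.121], TCP at [0.235, -0.525, 0.245] pointing down, gripper open.
Joint ranges: [-2.89, 2.89], [-0.75, 2.08], [0.22, 2.7], [-1.18, 4.32], [0.11, 2.71], [-2.7, 2.7]. Speed limits (rad/s): [2.57, 2.57, 3.14, 3.14, 3.14, 3.14].

### API

Orientations are given as a unit quaternion [w, x, y, z].
In Python, from rig import manip, get_image, job gives the robot as it stands. The module is installed in compiled form; this text tells all that it offers.
- The arm moves only by the tool step_arm, never from a script. Its argument "moves" is one flat list of numbers, 5 for each row, row after row: the shift along the tool's x, y, z as a fraction of full scale, then the turn about the tool's z as a fraction of full scale, then the gripper's target within -1 to 1 (shut at 1, half-way at 0, fully open at -1). In form: [dx, dy, dz, twist, hand, dx, dy, dz, twist, hand, ...]. A call has 1 to 5 rows; each row is the pose to reach, as a shift and turn from the pose commanded when the call began, along the tool's axes at that moment, turning the shorter way round; what a row does not reach only later rows make up. Full scale, the value 1, is 500 mm for a shift and pi rad for a turn. A row lasts 1/10 s, in which the tool goes at most 50 mm and 8.59 degrees, less where a joint would pass 70% of its speed; a pose out of reach is approached as far as the arm can. A call with a number of a shift or a turn outside -1 to 1 is refused whole. A call with a gripper value outside its range is refused whole. The fingers move at their own pace and stop on an object; "force" is the grip in N (left out, the last holds). Time passes only in rows, so rows that repeat a pose let the fingers close. It gives the time, the measured TCP pose, the force and the opening at its end, in the units of the state.
- manip.get_state(): the state, without advancing time (a new reading comes with each control period).
- get_image(name): name is "scene" or "top" or "wrist"; returns a dict with "frame" (420x560x3 uint8, blue, green, red), "fx", "fy", "cx", "cy" (pixels), "k1" (the pictures are not rectified: a ray, as slopes to the right and down, at radius r is drawn at 1 + k1 r^2 times it, then the intrinsics apply), "rvec" (rotation vector, rad) and "tvec" (3), from world to camera coordinates, as OpenCV has them; the wrist camera has in their place "T_tool_cam" (4x4, takes a point from camera to tool coordinates, whose origin is the TCP and whose axes are the flange's). Camera axes: x right, y down, z forward; pixel columns grow to the right and rows downward; lengths in m; the calibration is good to about 2 mm. A picture is of the moment at which its call begins: read the wrist's pose just before it. There is no depth.
- job.sign_off(): hands the job in, once; it reports no verdict.
The state is a dict: "clock": time; "qpos": joint angles; "qd": joint speeds; "effort": joint torques, N m; "position": TCP position; "ee_rot": TCP orientation; "contact_force": force on the tool from outside, world axes, zero at the start; "moment": the same for the moment, N m; "width": finger opening in m.
Only numpy, scipy, OpenCV 4.12 (cv2) and the standard library are available. Lean on these libraries where they do the work, as an engineer would, in place of code of your own. Each camera call takes 0.05 s, during which the arm holds its last target. There are 200 camera calls.

### The job

Get the product carrier ready to go to the client: take the scraper block and wipe the three honey-coloured wax chips along the tray's lane and off its open end, into the catch trough, touching the chips only with the scraper. Stand the scraper upright back on the counter and let it go, then take the tray by its wooden handle, lift it about 10 cm straight up off its stand with its three bottles still in their pockets, and finish while holding it there, still and level. Leave the other jar, bottles and bowl on the counter where they are.

Things in the scene. Friction and masses are not known exactly. Their poses are not given: they have to be found in the camera images.
- stand: White docking stand fixed to the counter. Origin on the counter directly below the docked tray's handle; z up, axes parallel to the docked tray's. The tray rests on its flat top, 30 mm above the counter, between low grey lips 8 mm high and 2 to 3 mm outside the tray's edge.
- trough (a point): Middle of the floor of the stand's white catch trough, next to the open (-y) end of the tray's lane. Open box, inside 108 mm along x, 84 mm along y; floor 4 mm and wall tops 30 mm above the counter, 10 mm below the docked tray's lane deck. It begins right under the lane's open end.
- tray: Dark steel carrier tray, loose, docked on the stand; 0.6 kg with bottles, balanced near its handle. Origin on its underside below the handle's middle; z up. Base 10 mm thick, x -80 to 127, y -120 to 120 mm. On the -x side three open bottle pockets (walls to 40 mm above the underside), centres x -50, y -70, 0, 70 mm. On the +x side the lane for wiping (point tray_lane).
- tray_handle (a point): Middle of the tray's handle: a wooden bar along the tray's y, 18 mm wide (x), 22 mm high (z), 124 mm long, its middle 130 mm above the tray's underside, on two square posts at y -55 and 55 mm (96 mm free between). The bottles' tops stay below 96 mm above the tray's underside.
- tray_lane (a point): Middle of the lane, on its flat deck (x 77.5, y 0, z 10 mm in the tray's frame; same axes). The lane runs along y, 92 mm wide in x between rims 8 mm high; a rim closes its +y end (inside face at y 116 mm); it is open at y -120 mm. The chips' centres lie between y -72 and 34 mm, so the scraper fits behind them at the +y end.
- scraper: Scraper block, loose, about 0.12 kg, standing upright on the counter at the robot's right: blue foot 82 mm long (its x) x 28 mm (its y) x 20 mm high, with an upright wooden grip 50 mm (x) x 16 mm (y) on it, up to 91 mm above the underside. Origin at the centre of its underside. It fits across the lane with its x along the tray's x and is pushed along its y.
- scraper_grip (a point): Point in the scraper's wooden grip, 70 mm above its underside, where to pinch it across the 16 mm (its y).
- chip0: Honey-coloured chip of hard wax lying loose in the tray's lane at the start, about 25 mm across, 12 mm thick, 10 g. Origin at the centre of its underside as it lies at the start.
- chip1: Honey-coloured chip of hard wax lying loose in the tray's lane at the start, about 25 mm across, 12 mm thick, 10 g. Origin at the centre of its underside as it lies at the start.
- chip2: Honey-coloured chip of hard wax lying loose in the tray's lane at the start, about 25 mm across, 12 mm thick, 10 g. Origin at the centre of its underside as it lies at the start.
- bottle0: Small navy bottle with a white cap, 36 mm across, 85 mm tall, about 60 g, loose in a pocket of the tray. Origin at the centre of its underside.
- bottle1: Small navy jar, 36 mm across, 60 mm tall, about 60 g, loose in a pocket of the tray. Origin at the centre of its underside.
- bottle2: Small navy bottle, 36 mm across, 78 mm tall, about 60 g, loose in a pocket of the tray. Origin at the centre of its underside.
- creamjar: Bystander: white cream jar with a navy lid, 60 mm across, 50 mm tall, loose on the counter. Origin at the centre of its underside.
- tonic: Bystander: navy bottle, 48 mm across, 120 mm tall, loose on the counter. Origin at the centre of its underside.
- serum: Bystander: navy bottle with a white cap, 44 mm across, 100 mm tall, loose on the counter. Origin at the centre of its underside.
- bowl: Bystander: clear glass bowl, 130 mm across, 55 mm tall, loose on the counter. Origin at the centre of its underside.
Not all that is in view belongs to the job. What is meant by the scraper is not orange, and is the smaller of those in its own colour.

How it is judged:
By the outcome, as a careful person would: the job done as asked, in the order asked, and still so for the second after the job is handed in, while the arm keeps its last pose, push and grip.
It also fails if it takes over 58 s, if anything falls off the work surface, if the arm or the gripper's body presses on something with over 40 N, if the wrist force passes 120 N, or if a joint passes its speed limit or range.

## Working session

There is one attempt and no reset: what is moved stays moved. The work goes in short steps, Python scripts to look and compute and a tool call to move; the robot and the scene stay as the last step left them, time stands still between calls to the robot, and variables do not carry over. Pictures are saved under pics/ and viewed, about 8 in all and at most 12, crops included, and the job is handed in when it is done.

Besides the shell and the picture viewer there is one more tool, called after "Call:" in YAML: its name, and indented under it one key for each argument. step_arm: Moves the arm, as the interface text tells. Its arguments: {"type":"object","properties":{"moves":{"type":"array","items":{"type":"number","minimum":-1,"maximum":1}},"force":{"type":"number"}},"required":["moves"]}

```bash
mkdir -p pics; cat > h.py <<'E'
import numpy as np, cv2
from scipy.spatial.transform import Rotation as R
from rig import manip, get_image, job
def grab(name,fn=None):
    s=manip.get_state(); d=get_image(name)
    if name=="wrist":
        w,x,y,z=s["ee_rot"]; T=np.eye(4); T[:3,:3]=R.from_quat([x,y,z,w]).as_matrix(); T[:3,3]=s["position"]
        W=T@np.array(d["T_tool_cam"])      # cam->world
    else:
        C=np.eye(4); C[:3,:3]=cv2.Rodrigues(np.array(d["rvec"],float))[0]; C[:3,3]=np.ravel(d["tvec"]); W=np.linalg.inv(C)
    c=dict(W=W,K=np.array([[d["fx"],0,d["cx"]],[0,d["fy"],d["cy"]],[0,0,1]]),k1=d["k1"],img=d["frame"])
    if fn: cv2.imwrite("pics/"+fn+".png",c["img"]); np.savez("pics/"+fn+".npz",**c)
    return c
def load(fn): return dict(np.load("pics/"+fn+".npz"))
def ray(c,uv):
    x=(uv[0]-c["K"][0,2])/c["K"][0,0]; y=(uv[1]-c["K"][1,2])/c["K"][1,1]; rd=np.hypot(x,y); r=rd
    for _ in range(30): r=rd/(1+c["k1"]*r*r)
    f=r/rd if rd>0 else 1
    v=c["W"][:3,:3]@np.array([x*f,y*f,1]); return c["W"][:3,3],v/np.linalg.norm(v)
def atz(c,uv,z):
    o,v=ray(c,uv); return o+v*(z-o[2])/v[2]
def tri(*obs):
    A=0;b=0
    for c,uv in obs:
        o,v=ray(c,uv);P=np.eye(3)-np.outer(v,v);A=A+P;b=b+P@o
    p=np.linalg.solve(A,b)
    return p,[np.linalg.norm((np.eye(3)-np.outer(ray(c,u)[1],ray(c,u)[1]))@(p-c["W"][:3,3])) for c,u in obs]
def proj(c,p):
    q=np.linalg.inv(c["W"])@np.r_[p,1]; x,y=q[:2]/q[2]; f=1+c["k1"]*(x*x+y*y)
    return np.array([c["K"][0,0]*x*f+c["K"][0,2],c["K"][1,1]*y*f+c["K"][1,2]])
E
python3 - <<'E'
from h import *
s=manip.get_state(); print({k:np.round(v,3) for k,v in s.items()})
a=[grab(n,n+"0") for n in ("scene","top","wrist")]
for c in a: print(np.round(c["W"],3).tolist(),c["k1"])
cv2.imwrite("pics/st.png",np.vstack([np.hstack([cv2.resize(c["img"],(400,300)) for c in a[:2]])]))
E
```

```text
{'clock': np.float64(0.0), 'qpos': array([-1.27 ,  0.277,  1.506,  0.   ,  1.361, -0.121]), 'qd': array([ 0.   ,  0.001,  0.002, -0.001, -0.   , -0.   ]), 'effort': array([-0.0000e+00, -4.1678e+01, -2.4581e+01, -0.0000e+00,  1.1000e-02,
       -0.0000e+00]), 'position': array([ 0.235, -0.524,  0.244]), 'ee_rot': array([-0.001,  0.978,  0.209, -0.   ]), 'contact_force': array([-0.35 ,  0.074, -0.505]), 'moment': array([ 0.017, -0.017, -0.018]), 'width': np.float64(0.085)}
[[-0.747, 0.523, -0.411, 1.008], [0.665, 0.591, -0.457, 0.387], [0.004, -0.614, -0.789, 0.97], [0.0, 0.0, 0.0, 1.0]] -0.13868099491589114
[[-0.008, -0.991, 0.135, 0.423], [-1.0, 0.007, -0.006, -0.12], [0.005, -0.135, -0.991, 1.019], [0.0, 0.0, 0.0, 1.0]] -0.014227624753573843
[[0.409, -0.876, -0.258, 0.301], [-0.913, -0.392, -0.114, -0.495], [-0.001, 0.282, -0.959, 0.374], [0.0, 0.0, 0.0, 1.0]] 0.005368170267019433
```

View pics/top0.png

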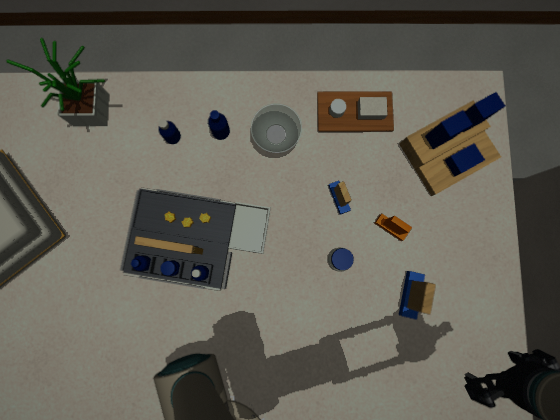

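View pics/scene0.png

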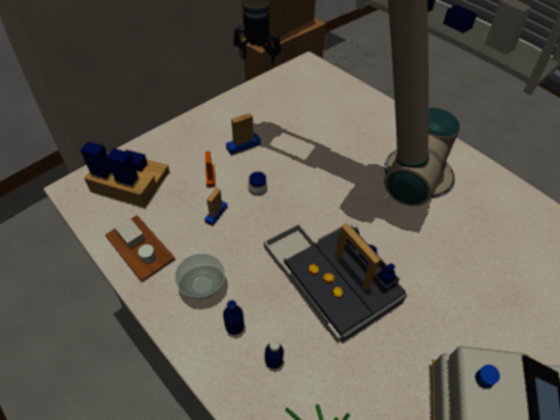

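The top view shows the tray's lane with chips at (169,217), (187,222) and (205,218), the trough at (248,228) on the image's right, and the handle at about (135–200, 243). There are three scraper-like blocks: a blue one at (340,198), an orange one at (393,226), and a larger blue one at (415,295). The one meant should be (340,198), as it is not orange and is the smaller of the two blue ones. I'll confirm that in a crop.

```bash
python3 - <<'E'
from h import *
t=load("top0");s=load("scene0")
a=cv2.resize(t["img"][170:320,320:440],(480,600),interpolation=cv2.INTER_CUBIC) # x4
b=cv2.resize(s["img"][185:230,195:235],(320,360),interpolation=cv2.INTER_CUBIC) # x8
o=np.zeros((600,800,3),np.uint8);o[:,:480]=a;o[:360,480:]=b
cv2.imwrite("pics/cand.png",o)
a=cv2.resize(t["img"][180:300,115:275],(800,600),interpolation=cv2.INTER_CUBIC) # x5
cv2.imwrite("pics/tray.png",a)
E
```

```text
(no output)
```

View pics/cand.png

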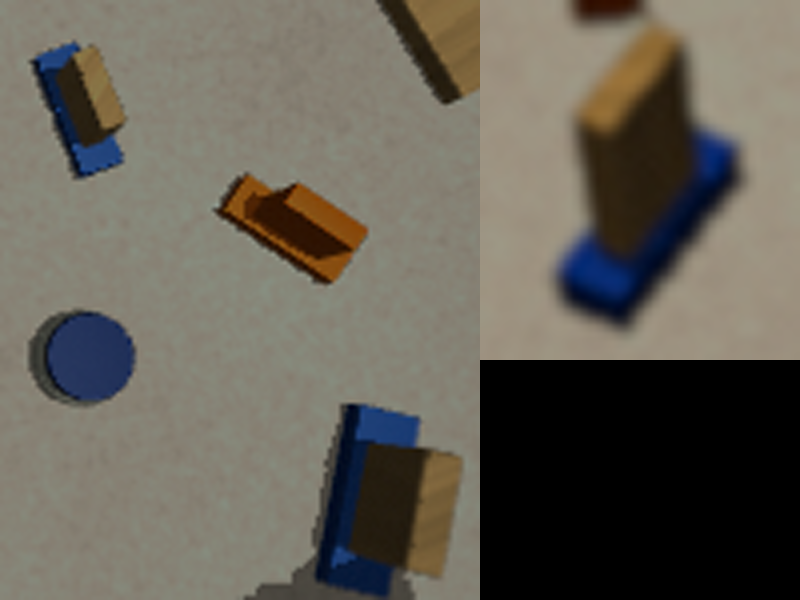

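View pics/tray.png

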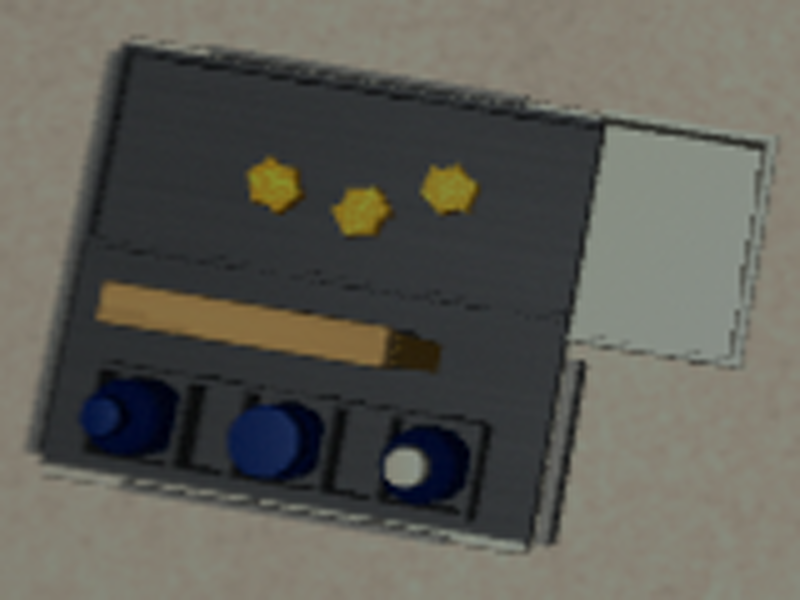

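The crop confirms it: the blue block at top (340,198) has an 82 mm-class foot and is clearly smaller than the blue one at (415,295), so it is the scraper. The tray crop shows the bar's top face corners, the lane edges and three chips well clear of the +y (left) end. Next is triangulation.

```bash
python3 - <<'E'
from h import *
t=load("top0");s=load("scene0")
T=lambda u,v:(320+u/4-.375,170+v/4-.375)
Y=lambda u,v:(115+u/5-.4,180+v/5-.4)
p,e=tri((t,T(101,91)),(s,(195+149/8-.44,185+78/8-.44)));print("grip top",p.round(4),np.round(e,4))
print("atz .091",atz(t,T(101,91),.091).round(4))
f=[atz(t,T(*q),.02) for q in [(78,42),(36,60),(80,178),(123,160)]];print("foot top?",np.round(f,3).tolist())
g=[atz(t,T(*q),.091) for q in [(86,50),(116,133)]];d=g[1]-g[0];print("grip axis deg",np.degrees(np.arctan2(d[1],d[0])))
B=[atz(t,Y(*q),.171) for q in [(103,283),(97,320),(386,367),(392,325)]];B=np.array(B);print(B.round(4).tolist(),B.mean(0))
d=B[:2].mean(0)-B[2:].mean(0);print("len",np.linalg.norm(d),"y axis deg",np.degrees(np.arctan2(d[1],d[0])))
# open end of deck: z=.04
L=np.array([atz(t,Y(*q),.04) for q in [(603,128),(570,315)]]);print("deck end corners",L.round(4).tolist())
d=L[0]-L[1];print("x axis deg",np.degrees(np.arctan2(d[1],d[0])))
L=np.array([atz(t,Y(*q),.048) for q in [(122,48),(605,118)]]);d=L[0]-L[1];print("y axis by rim",np.degrees(np.arctan2(d[1],d[0])),np.linalg.norm(d))
for q in [(273,185),(361,211),(449,189)]: print("chip",atz(t,Y(*q),.046).round(4))
# scene view: handle ends triangulate
E
python3 - <<'E'
import cv2
from sys import path
im=cv2.imread("pics/scene0.png")[215:345,255:415]
cv2.imwrite("pics/sc_tray.png",cv2.resize(im,(800,650),interpolation=cv2.INTER_CUBIC)[:600])
E
```

```text
grip top [ 0.5958 -0.2937  0.0828] [0.001 0.001]
atz .091 [ 0.5936 -0.2914  0.091 ]
foot top? [[0.638, -0.291, 0.02], [0.627, -0.264, 0.02], [0.551, -0.29, 0.02], [0.562, -0.317, 0.02]]
grip axis deg -162.06129570117807
[[0.4881, 0.1694, 0.171], [0.4726, 0.1713, 0.171], [0.452, 0.0491, 0.171], [0.4695, 0.0469, 0.171]] [0.47055162 0.10915691 0.171     ]
len 0.12389835595427716 y axis deg 80.90087680401648
deck end corners [[0.5728, -0.0294, 0.04], [0.4809, -0.0138, 0.04]]
x axis deg -9.629123313680521
y axis by rim 81.2444718773972 0.2403227346908643
chip [0.545  0.1308 0.046 ]
chip [0.5319 0.0876 0.046 ]
chip [0.5424 0.045  0.046 ]
```

View pics/sc_tray.png

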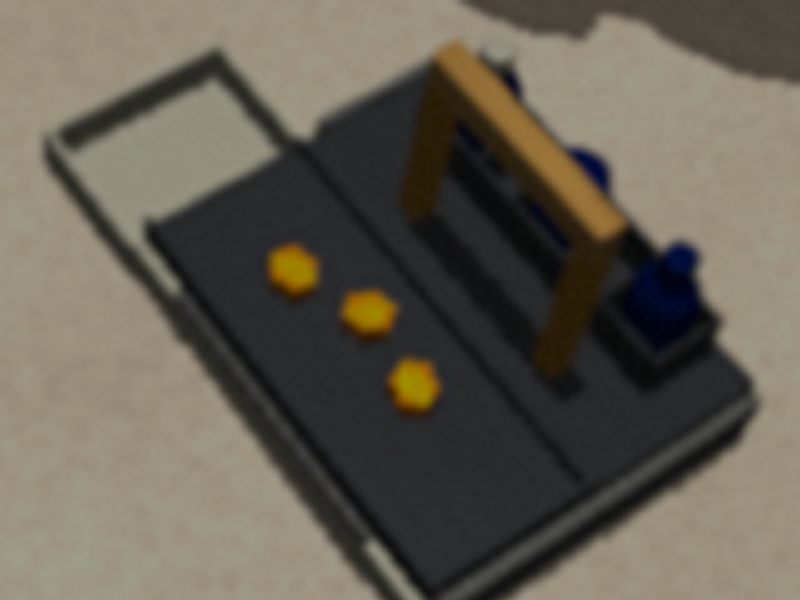

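```bash
cat >> h.py <<'E'
def go(x,y,z,yaw):
    """numbers for a move to TCP (x,y,z) with tool x at yaw deg (tool down), from the measured pose"""
    s=manip.get_state(); w,a,b,c=s["ee_rot"]; M=R.from_quat([a,b,c,w]).as_matrix()
    d=M.T@(np.array([x,y,z])-s["position"]); cur=np.degrees(np.arctan2(M[1,0],M[0,0]))
    tw=-((yaw-cur+180)%360-180)
    print("clock %.2f pos %s yaw %.2f tilt %.2f w %.4f F %s"%(s["clock"],s["position"].round(4),cur,np.degrees(np.arccos(-M[2,2])),s["width"],s["contact_force"].round(1)))
    print("d/0.5",(d/.5).round(4),"twist",round(tw/180,4),"dist",round(np.linalg.norm(d),3))
E
python3 - <<'E'
from h import *
t=load("top0");s=load("scene0")
p,e=tri((t,(163.4,244.4)),(s,(360.2,243.2)));print("handle top",p.round(4),np.round(e,4))
go(.594,-.291,.2,18.5)
E
```

```text
handle top [0.4708 0.1115 0.1631] [0.0002 0.0002]
clock 0.15 pos [ 0.2353 -0.5242  0.2446] yaw 24.17 tilt 0.08 w 0.0858 F [ 0.4 -0.2 -0.4]
d/0.5 [ 0.8455 -0.1317  0.0896] twist 0.0315 dist 0.43
```

Call:
step_arm:
  moves: [0.42, -0.066, 0.044, 0, -1, 0.42, -0.066, 0.044, 0, -1, 0.42, -0.066, 0.044, 0, -1, 0.42, -0.066, 0.044, 0, -1, 0.42, -0.066, 0.044, 0, -1]

```text
clock: 0.65
position: [0.4167, -0.4051, 0.2224]
ee_rot: [-0.001, 0.977, 0.211, 0.001]
contact_force: [-0.8, -0.2, -0.1]
width: 0.0856
```

Call:
step_arm:
  moves: [0.42, -0.066, 0.044, 0.031, -1, 0.42, -0.066, 0.044, 0.031, -1, 0.42, -0.066, 0.044, 0.031, -1, 0.42, -0.066, 0.044, 0.031, -1, 0.42, -0.066, 0.044, 0.031, -1]

```text
clock: 1.15
position: [0.5948, -0.2896, 0.2]
ee_rot: [-0.001, 0.987, 0.163, 0.0]
contact_force: [-1.6, -0.9, 0.1]
width: 0.0854
```

```bash
python3 - <<'E'
from h import *
go(.594,-.291,.2,18.5)
grab("wrist","w1")
E
```

```text
clock 1.15 pos [ 0.5948 -0.2896  0.2   ] yaw 18.80 tilt 0.11 w 0.0854 F [-1.6 -0.9  0.1]
d/0.5 [-0.0024  0.0022  0.0001] twist 0.0016 dist 0.002
```

View pics/w1.png

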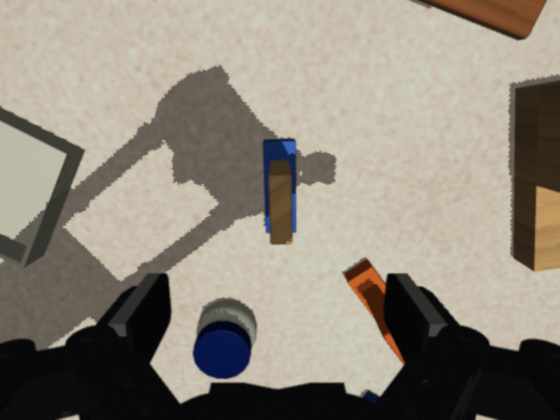

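The wrist view shows the scraper upright between the jaws' lines at about (281,190), aligned with the image's vertical. The orange one is at (375,305) to the right and the cream jar at (222,345). Next I check the model overlay and the finger clearances.

```bash
python3 - <<'E'
from h import *
t=load("top0");w=load("w1")
T=lambda u,v:(320+u/4-.375,170+v/4-.375)
for q,z in [((290,185),.091),((368,232),.091),((350,258),.091),((245,173),.02),((330,283),.02),((217,210),.02)]: print("orange",atz(t,T(*q),z).round(3))
print("jar",atz(t,T(90,356),.05).round(3))
c,sn=np.cos(np.radians(18.5)),np.sin(np.radians(18.5))
P=lambda x,y,z:(.594+x*c-y*sn,-.291+x*sn+y*c,z)
for n,a,b,z in [("griptop",.025,.008,.091),("foot top",.041,.014,.02),("foot bot",.041,.014,0)]:
  print(n,[proj(w,P(i*a,j*b,z)).round(0).tolist() for i in(1,-1) for j in (1,-1)])
for v in (190,): print(atz(w,(268,147),.02),atz(w,(296,147),.02))
E
python3 - <<'E'
import cv2
im=cv2.imread("pics/w1.png")
cv2.imwrite("pics/w1c.png",cv2.resize(im[125:265,225:335],(440,560),interpolation=cv2.INTER_CUBIC))
E
```

```text
orange [ 0.537 -0.4    0.091]
orange [ 0.509 -0.444  0.091]
orange [ 0.494 -0.433  0.091]
orange [ 0.554 -0.394  0.02 ]
orange [ 0.484 -0.444  0.02 ]
orange [ 0.53  -0.375  0.02 ]
jar [ 0.44  -0.287  0.05 ]
griptop [[267.0, 181.0], [291.0, 181.0], [268.0, 251.0], [290.0, 251.0]]
foot top [[262.0, 146.0], [296.0, 146.0], [263.0, 237.0], [294.0, 237.0]]
foot bot [[263.0, 144.0], [295.0, 144.0], [264.0, 230.0], [293.0, 230.0]]
[ 0.6291048 -0.2694485  0.02     ] [ 0.63670625 -0.29182792  0.02      ]
```

View pics/w1c.png

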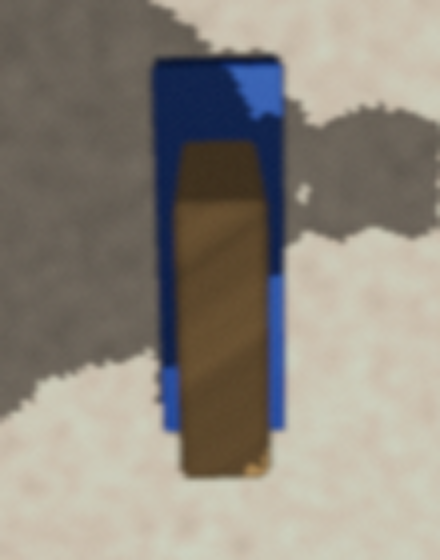

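The crop shows the grip's top face at wrist pixels (269–292, 175–244). That is about 6 px (5 mm) along +tool x from the top-camera estimate, with about 1° of yaw. I'll trust the near view, and the neighbours are clear of the fingers.

```bash
python3 - <<'E'
from h import *
go(.598,-.290,.065,19.3)
E
```

```text
clock 1.20 pos [ 0.5947 -0.2897  0.1999] yaw 18.81 tilt 0.11 w 0.0854 F [ 1.9  0.  -0.8]
d/0.5 [0.0057 0.0031 0.2698] twist -0.0027 dist 0.135
```

Call:
step_arm:
  moves: [0.006, 0.003, 0.08, -0.003, -0.5, 0.006, 0.003, 0.16, -0.003, -0.5, 0.006, 0.003, 0.23, -0.003, -0.5, 0.006, 0.003, 0.27, -0.003, -0.5, 0.006, 0.003, 0.27, -0.003, -0.5]
  force: 50

```text
clock: 1.7
position: [0.5911, -0.293, 0.0628]
ee_rot: [-0.002, 0.986, 0.166, -0.003]
contact_force: [-0.9, -0.4, 0.4]
width: 0.0642
```

Call:
step_arm:
  moves: [0, 0, 0, 0, 1, 0, 0, 0, 0, 1, 0, 0, 0, 0, 1, 0, 0, 0, 0, 1, 0, 0, 0, 0, 1]
  force: 50

```text
clock: 2.2
position: [0.5955, -0.2937, 0.068]
ee_rot: [0.001, 0.986, 0.166, 0.001]
contact_force: [-2.5, -1.4, 5.5]
width: 0.015
```

Call:
step_arm:
  moves: [0, 0, 0, 0, 1, 0, 0, 0, 0, 1, 0, 0, 0, 0, 1]

```text
clock: 2.5
position: [0.5955, -0.2937, 0.068]
ee_rot: [0.001, 0.986, 0.166, 0.001]
contact_force: [-1.9, -1.4, 5.9]
width: 0.0152
```

Call:
step_arm:
  moves: [0, 0, -0.08, 0, 1, 0, 0, -0.16, 0, 1, 0, 0, -0.24, 0, 1, 0, 0, -0.3, 0, 1, 0, 0, -0.3, 0, 1]

```text
clock: 3.0
position: [0.5973, -0.2941, 0.2219]
ee_rot: [0.004, 0.986, 0.166, 0.004]
contact_force: [-0.1, -0.0, -1.0]
width: 0.0153
```

```bash
python3 - <<'E'
from h import *
go(.562,.182,.22,-9)
go(.595,-.05,.22,5)
E
```

```text
clock 3.00 pos [ 0.5973 -0.2941  0.2219] yaw 19.15 tilt 0.61 w 0.0153 F [-0.1 -0.  -1. ]
d/0.5 [ 0.2457 -0.9227 -0.0021] twist 0.1564 dist 0.477
clock 3.00 pos [ 0.5973 -0.2941  0.2219] yaw 19.15 tilt 0.61 w 0.0153 F [-0.1 -0.  -1. ]
d/0.5 [ 0.1558 -0.4627  0.0011] twist 0.0786 dist 0.244
```

Call:
step_arm:
  moves: [0.125, -0.46, 0, 0, 1, 0.125, -0.46, 0, 0, 1, 0.125, -0.46, 0, 0, 1, 0.125, -0.46, 0, 0, 1, 0.125, -0.46, 0, 0, 1]

```text
clock: 3.5
position: [0.5769, -0.052, 0.2147]
ee_rot: [-0.001, 0.986, 0.167, -0.001]
contact_force: [1.2, -0.5, -0.7]
width: 0.0155
```

Call:
step_arm:
  moves: [0.12, -0.46, 0, 0.156, 1, 0.12, -0.46, 0, 0.156, 1, 0.12, -0.46, 0, 0.156, 1, 0.12, -0.46, 0, 0.156, 1, 0.12, -0.46, 0, 0.156, 1]

```text
clock: 4.0
position: [0.5585, 0.1837, 0.2147]
ee_rot: [0.0, 0.997, -0.079, -0.001]
contact_force: [0.8, -0.5, -1.4]
width: 0.0159
```

Call:
step_arm:
  moves: [0, 0, 0, 0, 1, 0, 0, 0, 0, 1]

```text
clock: 4.2
position: [0.5588, 0.1828, 0.2148]
ee_rot: [0.001, 0.997, -0.076, -0.001]
contact_force: [0.3, -0.6, -1.8]
width: 0.0155
```

```bash
python3 - <<'E'
from h import *
go(.562,.182,.22,-9)
grab("wrist","w2"); grab("top","t2")
E
```

```text
clock 4.20 pos [0.5588 0.1828 0.2148] yaw -8.77 tilt 0.16 w 0.0155 F [ 0.3 -0.6 -1.8]
d/0.5 [ 0.0066  0.0007 -0.0105] twist 0.0013 dist 0.006
```

View pics/w2.png

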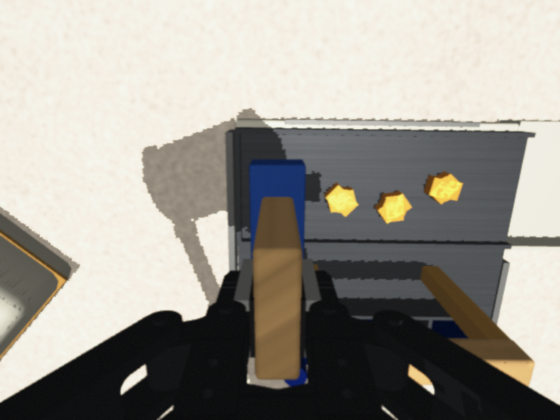

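The wrist view shows the scraper held above the lane's +y end, with the foot's far end at (251–305, 160). The lane's inner rims are at rows ~132 and ~242, and the chips are at (341,200), (394,207) and (443,188). The foot's alignment with the lane comes next.

```bash
python3 - <<'E'
from h import *
w=load("w2"); t=load("top0")
s=manip.get_state();p0=s["position"]
for q in [(251,160),(305,160)]: print("foot end",(atz(w,q,p0[2]-.048)-p0).round(4))
th=np.radians(-9);ex=np.array([np.cos(th),np.sin(th)]);ey=np.array([-ex[1],ex[0]])
def tr(p,o=(.4705,.110)): d=p[:2]-np.array(o); return (np.array([d@ex,d@ey])*1000).round(1)
for n,q,z in [("rim+x L",(245,131),.048),("rim+x R",(525,133),.048),("rim-x L",(245,241),.048),("rim-x R",(505,243),.048),("deckend +",(526,138),.04),("deckend -",(511,240),.04),("endrim outer",(229,180),.048),("chip0",(341,200),.046),("chip1",(394,207),.046),("chip2",(443,188),.046)]:
  p=atz(w,q,z);print(n,p.round(4),"tray mm",tr(p))
print("TCP tray",tr(p0))
# edges along a vertical column in the wrist image
g=cv2.cvtColor(w["img"],cv2.COLOR_BGR2GRAY)
print(g[118:142,480].tolist());print(g[232:250,480].tolist());print("row180",g[180,222:256].tolist())
E
```

```text
foot end [ 0.0473  0.0075 -0.048 ]
foot end [ 0.0433 -0.0185 -0.048 ]
rim+x L [0.6145 0.2001 0.048 ] tray mm [128.1 111.5]
rim+x R [ 0.5785 -0.0204  0.048 ] tray mm [ 127.1 -111.9]
rim-x L [0.5223 0.2168 0.048 ] tray mm [ 34.4 113.5]
rim-x R [ 0.4856 -0.0069  0.048 ] tray mm [  33.2 -113.1]
deckend + [ 0.5729 -0.0266  0.04  ] tray mm [ 122.5 -118.9]
deckend - [ 0.4838 -0.017   0.04  ] tray mm [  33.  -123.3]
endrim outer [0.5774 0.2202 0.048 ] tray mm [ 88.4 125.6]
chip0 [0.5455 0.13   0.046 ] tray mm [71.  31.5]
chip1 [0.5325 0.086  0.046 ] tray mm [ 65. -14.]
chip2 [0.5427 0.0443 0.046 ] tray mm [ 81.6 -53.6]
TCP tray [76.8 84. ]
[240, 239, 234, 208, 156, 172, 204, 224, 232, 237, 237, 224, 151, 80, 83, 87, 87, 88, 88, 89, 89, 89, 89, 88]
[86, 88, 88, 88, 87, 88, 88, 88, 81, 59, 36, 32, 49, 75, 82, 83, 84, 86]
row180 [142, 142, 142, 133, 109, 83, 76, 77, 77, 75, 69, 56, 44, 42, 44, 44, 44, 42, 39, 40, 45, 46, 45, 47, 45, 45, 43, 43, 45, 49, 50, 49, 51, 51]
```

```bash
python3 - <<'E'
from h import *
go(.5567,.182,.125,-9.1)
E
```

```text
clock 4.30 pos [0.5595 0.181  0.2153] yaw -8.96 tilt 0.12 w 0.0157 F [ 0.1 -1.1 -1.1]
d/0.5 [-0.0056 -0.0014  0.1806] twist 0.0008 dist 0.09
```

Call:
step_arm:
  moves: [-0.006, -0.002, 0.0, 0.001, 1, -0.006, -0.002, 0.06, 0.001, 1, -0.006, -0.002, 0.12, 0.001, 1, -0.006, -0.002, 0.18, 0.001, 1, -0.006, -0.002, 0.18, 0.001, 1]

```text
clock: 4.8
position: [0.5539, 0.1812, 0.1223]
ee_rot: [0.001, 0.997, -0.081, -0.005]
contact_force: [-0.6, -0.5, -1.1]
width: 0.0152
```

```bash
python3 - <<'E'
from h import *
for i in range(3): go(.5567,.182,.109,-9.1); c=grab("wrist","w3")
E
```

```text
clock 4.80 pos [0.5539 0.1812 0.1223] yaw -9.26 tilt 0.55 w 0.0152 F [-0.6 -0.5 -1.1]
d/0.5 [ 0.0056 -0.0026  0.0266] twist -0.0009 dist 0.014
clock 4.85 pos [0.5557 0.1818 0.1247] yaw -9.25 tilt 0.28 w 0.0152 F [-0.4 -0.2  0.2]
d/0.5 [ 0.0021 -0.0008  0.0313] twist -0.0008 dist 0.016
clock 4.90 pos [0.5572 0.1823 0.1264] yaw -9.23 tilt 0.04 w 0.0155 F [-0.1 -0.2 -0.7]
d/0.5 [-0.0009  0.0008  0.0349] twist -0.0007 dist 0.017
```

View pics/w3.png

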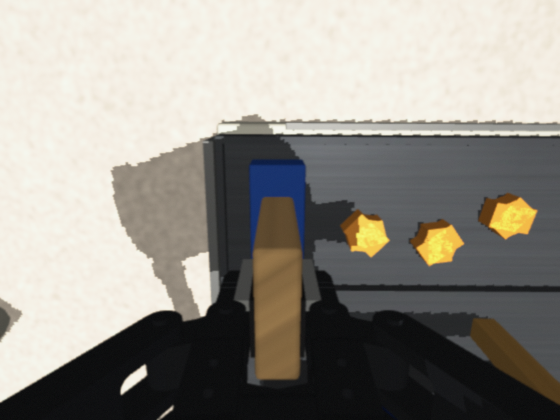

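The wrist view shows the foot low over the lane between both rims, with its far end at (250–305, 160), the +x rim at row ~136 and the −x rim at row ~288. The chips are all to its right.

```bash
python3 - <<'E'
from h import *
w=load("w3"); s=manip.get_state();p0=s["position"];go(.5567,.182,.109,-9.1)
th=np.radians(-9.1);ex=np.array([np.cos(th),np.sin(th)]);ey=np.array([-ex[1],ex[0]])
rel=lambda p:(np.array([(p-p0)[:2]@ex,(p-p0)[:2]@ey])*1000).round(1)
for n,q,z in [("foot end L",(250,160),p0[2]-.048),("foot end R",(305,160),p0[2]-.048),("rim+x outer",(277,136),.048),("rim+x outer far",(540,137),.048),("rim-x",(350,287),.048),("rim-x far",(540,290),.048),("endrim inner",(224,200),.048),("chip0",(365,233),.046)]:
  print(n,rel(atz(w,q,z)))
g=cv2.cvtColor(w["img"],cv2.COLOR_BGR2GRAY);print(g[128:150,420].tolist(),g[278:296,420].tolist())
E
```

```text
clock 4.95 pos [0.5582 0.1827 0.1275] yaw -9.21 tilt 0.12 w 0.0156 F [ 0.3 -0.2 -0.6]
d/0.5 [-0.0028  0.0018  0.0371] twist -0.0006 dist 0.019
foot end L [45.9 12.8]
foot end R [ 45.8 -13.9]
rim+x outer [54.8 -0.4]
rim+x outer far [  53.7 -147.9]
rim-x [-39.5 -46.4]
rim-x far [ -41.8 -167.1]
endrim inner [17.8 31. ]
chip0 [ -3.9 -54.1]
[175, 178, 205, 236, 237, 219, 181, 102, 51, 68, 91, 98, 96, 97, 96, 97, 97, 98, 100, 102, 102, 98] [88, 86, 87, 88, 88, 84, 65, 41, 30, 28, 29, 29, 40, 64, 81, 84, 84, 84]
```

Call:
step_arm:
  moves: [0.002, 0.001, 0.012, 0, 1, 0.002, 0.001, 0.024, 0, 1, 0.002, 0.001, 0.034, 0, 1, 0.002, 0.001, 0.034, 0, 1, 0.002, 0.001, 0.034, 0, 1]

```text
clock: 5.45
position: [0.5579, 0.1827, 0.1092]
ee_rot: [0.0, 0.997, -0.08, -0.0]
contact_force: [0.1, -0.4, -1.0]
width: 0.0153
```

Call:
step_arm:
  moves: [0, 0, 0, 0, 1, 0, 0, 0, 0, 1]

```text
clock: 5.65
position: [0.5582, 0.1827, 0.1095]
ee_rot: [-0.0, 0.997, -0.08, 0.0]
contact_force: [-0.6, 0.2, -0.7]
width: 0.0153
```

```bash
python3 - <<'E'
from h import *
go(.559,.182,.109,-9.1)
s=manip.get_state();p=s["position"][:2]
th=np.radians(-9.1);ey=np.array([-np.sin(th),np.cos(th)])
for L in (.1,.175,.18,.185,.205): print(L,p-ey*L); 
go(*(p-ey*.2),.109,-9.1)
E
```

```text
clock 5.65 pos [0.5582 0.1827 0.1095] yaw -9.13 tilt 0.03 w 0.0153 F [-0.6  0.2 -0.7]
d/0.5 [0.0019 0.0011 0.001 ] twist -0.0002 dist 0.001
0.1 [0.54234392 0.0839514 ]
0.175 [0.53048207 0.00989537]
0.18 [0.52969128 0.0049583 ]
0.185 [5.28900489e-01 2.12299453e-05]
0.205 [ 0.52573733 -0.01972705]
clock 5.65 pos [0.5582 0.1827 0.1095] yaw -9.13 tilt 0.03 w 0.0153 F [-0.6  0.2 -0.7]
d/0.5 [2.e-04 4.e-01 9.e-04] twist -0.0002 dist 0.2
```

Call:
step_arm:
  moves: [0.001, 0.02, 0.001, 0, 1, 0.001, 0.04, 0.001, 0, 1, 0.001, 0.06, 0.001, 0, 1, 0.001, 0.08, 0.001, 0, 1, 0.001, 0.1, 0.001, 0, 1]

```text
clock: 6.15
position: [0.5504, 0.132, 0.1088]
ee_rot: [0.0, 0.997, -0.08, 0.0]
contact_force: [0.0, 0.4, -0.9]
width: 0.0155
```

Call:
step_arm:
  moves: [0, 0.02, 0, 0, 1, 0, 0.04, 0, 0, 1, 0, 0.06, 0, 0, 1, 0, 0.08, 0, 0, 1, 0, 0.1, 0, 0, 1]

```text
clock: 6.65
position: [0.5425, 0.083, 0.1088]
ee_rot: [0.0, 0.997, -0.08, 0.0]
contact_force: [0.3, -0.8, -0.4]
width: 0.0152
```

```bash
python3 - <<'E'
from h import *
go(.5266,-.0148,.109,-9.1)
E
```

```text
clock 6.65 pos [0.5425 0.083  0.1088] yaw -9.13 tilt 0.01 w 0.0152 F [ 0.3 -0.8 -0.4]
d/0.5 [-0.0004  0.1982 -0.0003] twist -0.0002 dist 0.099
```

Call:
step_arm:
  moves: [0, 0.02, 0, 0, 1, 0, 0.04, 0, 0, 1, 0, 0.06, 0, 0, 1, 0, 0.08, 0, 0, 1, 0, 0.1, 0, 0, 1]

```text
clock: 7.15
position: [0.5346, 0.0336, 0.1088]
ee_rot: [0.0, 0.997, -0.08, 0.0]
contact_force: [0.0, 1.2, -0.6]
width: 0.0155
```

Call:
step_arm:
  moves: [0, 0.02, 0, 0, 1, 0, 0.04, 0, 0, 1, 0, 0.06, 0, 0, 1, 0, 0.08, 0, 0, 1, 0, 0.1, 0, 0, 1]

```text
clock: 7.65
position: [0.5266, -0.0158, 0.1088]
ee_rot: [0.0, 0.997, -0.08, 0.0]
contact_force: [0.5, 1.0, -0.7]
width: 0.0154
```

Call:
step_arm:
  moves: [0, 0.01, 0, 0, 1, 0, 0.01, 0, 0, 1, 0, 0.01, 0, 0, 1]

```text
clock: 7.95
position: [0.526, -0.0198, 0.1088]
ee_rot: [-0.0, 0.997, -0.08, 0.0]
contact_force: [-0.5, -1.7, -0.9]
width: 0.0156
```

```bash
python3 - <<'E'
from h import *
go(.5266,-.0148,.109,-9.1)
t=grab("top","t4");w=grab("wrist","w4")
a=cv2.resize(t["img"][180:300,115:275],(400,300),interpolation=cv2.INTER_CUBIC)
cv2.imwrite("pics/v4.png",np.hstack([a,cv2.resize(w["img"],(400,300))]))
E
```

```text
clock 7.95 pos [ 0.526  -0.0198  0.1088] yaw -9.15 tilt 0.01 w 0.0156 F [-0.5 -1.7 -0.9]
d/0.5 [-0.0004 -0.0102 -0.0004] twist -0.0003 dist 0.005
```

View pics/v4.png

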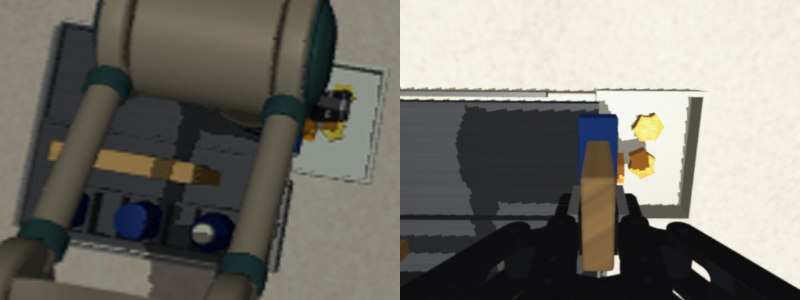

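The crop shows the lane behind the scraper is empty. Two chips are in the trough at wrist-pane (648,127) and (640,162), and a third is partly hidden beside the foot at (620,165). I'll push a little further, lift and look again.

Call:
step_arm:
  moves: [0, 0.01, 0, 0, 1, 0, 0.02, 0, 0, 1, 0, 0.03, 0, 0, 1, 0, 0.03, 0, 0, 1]

```text
clock: 8.45
position: [0.5235, -0.0354, 0.1088]
ee_rot: [0.0, 0.997, -0.08, 0.0]
contact_force: [-0.3, 0.3, -1.3]
width: 0.0155
```

Call:
step_arm:
  moves: [0, 0, -0.08, 0, 1, 0, 0, -0.16, 0, 1, 0, 0, -0.2, 0, 1, 0, 0, -0.2, 0, 1, 0, 0, -0.2, 0, 1]

```text
clock: 8.95
position: [0.5232, -0.0346, 0.2084]
ee_rot: [0.0, 0.997, -0.08, -0.0]
contact_force: [-0.4, 0.5, -1.0]
width: 0.0151
```

```bash
python3 - <<'E'
from h import *
go(.59,-.26,.21,19)
grab("wrist","w5");
E
```

```text
clock 8.95 pos [ 0.5232 -0.0346  0.2084] yaw -9.14 tilt 0.01 w 0.0151 F [-0.4  0.5 -1. ]
d/0.5 [ 0.2035  0.4238 -0.0032] twist -0.1563 dist 0.235
```

Call:
step_arm:
  moves: [0.2, 0.42, 0, 0, 1, 0.2, 0.42, 0, 0, 1, 0.2, 0.42, 0, 0, 1, 0.2, 0.42, 0, 0, 1, 0.2, 0.42, 0, 0, 1]

```text
clock: 9.5
position: [0.5887, -0.2611, 0.206]
ee_rot: [-0.0, 0.997, -0.081, -0.002]
contact_force: [1.0, 0.7, -0.8]
width: 0.0155
```

```bash
python3 - <<'E'
from h import *
go(.596,-.29,.125,19)
t=grab("top","t6");s=grab("scene","s6")
for n,c in (("top",t),("scene",s)):
  hsv=cv2.cvtColor(c["img"],cv2.COLOR_BGR2HSV);m=cv2.inRange(hsv,(18,150,90),(34,255,255))
  k,_,st,ce=cv2.connectedComponentsWithStats(m)
  for i in range(1,k):
    if st[i,4]>8: print(n,st[i],ce[i].round(1),atz(c,ce[i],.012).round(3))
E
```

```text
clock 9.50 pos [ 0.5887 -0.2611  0.206 ] yaw -9.24 tilt 0.18 w 0.0155 F [ 1.   0.7 -0.8]
d/0.5 [0.0242 0.0548 0.1618] twist -0.1569 dist 0.086
top [247 214  10   9  50] [251.2 218. ] [ 0.544 -0.067  0.012]
top [236 225   6  11  46] [238.7 230.1] [ 0.514 -0.036  0.012]
top [244 226   9  10  53] [248.2 230.5] [ 0.513 -0.06   0.012]
top [ 60 231   4   8  12] [ 61.8 234.8] [0.505 0.409 0.012]
scene [233 115  18   8  44] [241.3 118.1] [ 0.273 -0.57   0.012]
scene [ 86 161  80  33 668] [137.  177.9] [ 0.701 -0.563  0.012]
scene [343 224  37  39 282] [360.8 243.1] [0.369 0.061 0.012]
scene [289 241  13  10  78] [294.  245.8] [ 0.512 -0.055  0.012]
scene [278 247   9   7  51] [281.7 249.9] [ 0.546 -0.067  0.012]
```

Call:
step_arm:
  moves: [0.024, 0.054, 0.0, -0.157, 1, 0.024, 0.054, 0.04, -0.157, 1, 0.024, 0.054, 0.08, -0.157, 1, 0.024, 0.054, 0.12, -0.157, 1, 0.024, 0.054, 0.14, -0.157, 1]

```text
clock: 10.1
position: [0.5944, -0.2844, 0.1349]
ee_rot: [-0.003, 0.986, 0.166, -0.003]
contact_force: [0.7, -0.5, -1.3]
width: 0.0153
```

Call:
step_arm:
  moves: [0, 0, 0, 0, 1, 0, 0, 0, 0, 1]

```text
clock: 10.3
position: [0.5966, -0.286, 0.1387]
ee_rot: [-0.0, 0.986, 0.166, -0.0]
contact_force: [0.5, 0.2, 0.1]
width: 0.0154
```

```bash
python3 - <<'E'
from h import *
go(.596,-.29,.069,19)
E
```

```text
clock 10.30 pos [ 0.5966 -0.286   0.1387] yaw 19.11 tilt 0.03 w 0.0154 F [0.5 0.2 0.1]
d/0.5 [-0.0037  0.0072  0.1394] twist 0.0006 dist 0.07
```

Call:
step_arm:
  moves: [0, 0, 0.05, 0, 1, 0, 0, 0.1, 0, 1, 0, 0, 0.13, 0, 1, 0, 0, 0.134, 0, 1, 0, 0, 0.134, 0, 1]

```text
clock: 10.8
position: [0.5971, -0.2867, 0.0727]
ee_rot: [0.0, 0.986, 0.166, 0.0]
contact_force: [0.2, 0.5, 0.3]
width: 0.0154
```

Call:
step_arm:
  moves: [0, 0, 0, 0, 1, 0, 0, 0.002, 0, 1, 0, 0, 0.004, 0, 1, 0, 0, 0.006, 0, 1, 0, 0, 0.006, 0, 1]

```text
clock: 11.3
position: [0.5965, -0.2865, 0.0689]
ee_rot: [0.0, 0.986, 0.166, 0.0]
contact_force: [0.2, 0.4, -1.3]
width: 0.0157
```

Call:
step_arm:
  moves: [0, 0, 0.002, 0, 1, 0, 0, 0.004, 0, 1, 0, 0, 0.004, 0, 1]

```text
clock: 11.6
position: [0.5966, -0.2866, 0.0681]
ee_rot: [0.0, 0.986, 0.166, 0.0]
contact_force: [-2.0, 0.7, 5.5]
width: 0.0154
```

Call:
step_arm:
  moves: [0, 0, 0, 0, -0.4, 0, 0, 0, 0, -0.4, 0, 0, 0, 0, -0.4, 0, 0, 0, 0, -0.4, 0, 0, 0, 0, -0.4]

```text
clock: 12.1
position: [0.5965, -0.2864, 0.0666]
ee_rot: [-0.0, 0.986, 0.166, -0.0]
contact_force: [0.6, -0.8, -0.6]
width: 0.0601
```

Call:
step_arm:
  moves: [0, 0, -0.06, 0, -0.4, 0, 0, -0.14, 0, -0.4, 0, 0, -0.22, 0, -0.4, 0, 0, -0.3, 0, -0.4, 0, 0, -0.36, 0, -0.4]

```text
clock: 12.6
position: [0.5971, -0.2867, 0.2498]
ee_rot: [0.001, 0.986, 0.166, 0.001]
contact_force: [0.7, -0.1, 0.4]
width: 0.06
```

```bash
python3 - <<'E'
from h import *
grab("wrist","w7")
go(.47,.11,.26,-99)
go(.47,.11,.26,81)
E
```

```text
clock 12.65 pos [ 0.599  -0.288   0.2551] yaw 19.13 tilt 0.71 w 0.0600 F [ 1.  -1.2  3.8]
d/0.5 [ 0.0172 -0.8364 -0.0177] twist 0.6563 dist 0.418
clock 12.65 pos [ 0.599  -0.288   0.2551] yaw 19.13 tilt 0.71 w 0.0600 F [ 1.  -1.2  3.8]
d/0.5 [ 0.0172 -0.8364 -0.0177] twist -0.3437 dist 0.418
```

Call:
step_arm:
  moves: [0.008, -0.41, -0.02, -0.17, -0.4, 0.008, -0.41, -0.02, -0.17, -0.4, 0.008, -0.41, -0.02, -0.17, -0.4, 0.008, -0.41, -0.02, -0.17, -0.4, 0.008, -0.41, -0.02, -0.17, -0.4]

```text
clock: 13.15
position: [0.5306, -0.0864, 0.2573]
ee_rot: [-0.002, 0.906, 0.423, 0.0]
contact_force: [-0.4, -1.3, -0.1]
width: 0.0594
```

```bash
python3 - <<'E'
from h import *
go(.43,.11,.27,81)
E
```

```text
clock 13.15 pos [ 0.5306 -0.0864  0.2573] yaw 50.03 tilt 0.18 w 0.0594 F [-0.4 -1.3 -0.1]
d/0.5 [ 0.1718 -0.4066 -0.024 ] twist -0.1721 dist 0.221
```

```bash
python3 - <<'E'
from h import *
go(.4708,.110,.265,81)
E
```

```text
clock 13.15 pos [ 0.5306 -0.0864  0.2573] yaw 50.03 tilt 0.18 w 0.0594 F [-0.4 -1.3 -0.1]
d/0.5 [ 0.2242 -0.3441 -0.0141] twist -0.1721 dist 0.205
```

Call:
step_arm:
  moves: [0.224, -0.344, -0.014, -0.172, -0.4, 0.224, -0.344, -0.014, -0.172, -0.4, 0.224, -0.344, -0.014, -0.172, -0.4, 0.224, -0.344, -0.014, -0.172, -0.4, 0.224, -0.344, -0.014, -0.172, -0.4]

```text
clock: 13.65
position: [0.4726, 0.1094, 0.264]
ee_rot: [-0.001, 0.76, 0.65, 0.001]
contact_force: [-0.2, 0.4, 0.0]
width: 0.0599
```

Call:
step_arm:
  moves: [0, 0, 0, 0, -0.4, 0, 0, 0, 0, -0.4, 0, 0, 0, 0, -0.4]

```text
clock: 13.95
position: [0.475, 0.1037, 0.2636]
ee_rot: [0.0, 0.763, 0.646, -0.0]
contact_force: [-0.8, 0.0, 0.5]
width: 0.0597
```

```bash
python3 - <<'E'
from h import *
go(.4708,.110,.165,81)
w=grab("wrist","w8"); hsv=cv2.cvtColor(w["img"],cv2.COLOR_BGR2HSV)
w7=load("w7")["img"]
cv2.imwrite("pics/v8.png",np.hstack([cv2.resize(w7,(400,300)),cv2.resize(w["img"],(400,300))]))
E
```

```text
clock 13.95 pos [0.475  0.1037 0.2636] yaw 80.55 tilt 0.05 w 0.0597 F [-0.8  0.   0.5]
d/0.5 [ 0.0112 -0.0105  0.1971] twist -0.0025 dist 0.099
```

View pics/v8.png

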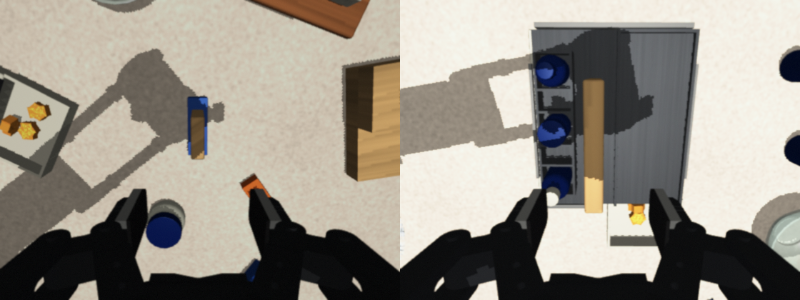

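The left pane shows the scraper standing upright, released, at (198,128), and three chips in the trough at (10–38, 105–130). The right pane shows an empty lane and the handle at columns 583–604, rows 80–213. Now to measure the handle from this view.

```bash
python3 - <<'E'
from h import *
w=load("w8"); hsv=cv2.cvtColor(w["img"],cv2.COLOR_BGR2HSV)
m=cv2.inRange(hsv,(8,70,60),(26,255,255)); m[:,:230]=0;m[:,310:]=0
r=np.where(m.sum(1)>255*8)[0];print("rows",r.min(),r.max())
for v in (130,180,230,280):
  c=np.where(m[v])[0];print(v,c.min(),c.max()+1,atz(w,((c.min()+c.max())/2,v),.171).round(4),"width",np.linalg.norm(atz(w,(c.max()+1,v),.171)-atz(w,(c.min(),v),.171)).round(4))
for v in (r.min(),r.max()+1): print("end",atz(w,(270,v),.171).round(4))
t=load("top0")
u=((np.where(m[210])[0]).mean(),(r.min()+r.max())/2)
print("tri",tri((w,u),(t,(163.4,244.4))))
go(.4708,.110,.165,81)
E
```

```text
rows 110 297
130 256 286 [0.4809 0.1616 0.171 ] width 0.0179
180 256 286 [0.4758 0.1317 0.171 ] width 0.0186
230 258 285 [0.4705 0.0993 0.171 ] width 0.0175
280 258 285 [0.4645 0.0642 0.171 ] width 0.0182
end [0.4826 0.173  0.171 ]
end [0.4615 0.0509 0.171 ]
tri (array([0.47177528, 0.11310344, 0.15630178]), [np.float64(0.0005428314064159051), np.float64(0.0005428314064159427)])
clock 14.00 pos [0.475  0.1037 0.2635] yaw 80.54 tilt 0.04 w 0.0598 F [-0.2 -0.2 -0.3]
d/0.5 [ 0.0112 -0.0103  0.197 ] twist -0.0026 dist 0.099
```

```bash
python3 - <<'E'
from h import *
go(.472,.111,.155,80.6)
E
```

```text
clock 14.00 pos [0.475  0.1037 0.2635] yaw 80.54 tilt 0.04 w 0.0598 F [-0.2 -0.2 -0.3]
d/0.5 [ 0.0136 -0.0083  0.217 ] twist -0.0004 dist 0.109
```

Call:
step_arm:
  moves: [0.014, -0.008, 0.03, 0, -0.4, 0.014, -0.008, 0.1, 0, -0.4, 0.014, -0.008, 0.16, 0, -0.4, 0.014, -0.008, 0.2, 0, -0.4, 0.014, -0.008, 0.2, 0, -0.4]

```text
clock: 14.5
position: [0.4697, 0.1113, 0.161]
ee_rot: [-0.002, 0.763, 0.647, -0.003]
contact_force: [-0.7, -0.2, -0.0]
width: 0.0597
```

Call:
step_arm:
  moves: [0, 0, 0.01, 0, -0.4, 0, 0, 0.016, 0, -0.4, 0, 0, 0.016, 0, -0.4]

```text
clock: 14.8
position: [0.4721, 0.1125, 0.1564]
ee_rot: [0.0, 0.762, 0.647, 0.001]
contact_force: [-1.0, 0.8, -0.2]
width: 0.0599
```

```bash
python3 - <<'E'
from h import *
go(.472,.111,.155,80.6)
E
```

```text
clock 14.80 pos [0.4721 0.1125 0.1564] yaw 80.66 tilt 0.08 w 0.0599 F [-1.   0.8 -0.2]
d/0.5 [-0.003   0.0003  0.0028] twist 0.0003 dist 0.002
```

Call:
step_arm:
  moves: [0, 0, 0, 0, 1, 0, 0, 0, 0, 1, 0, 0, 0, 0, 1, 0, 0, 0, 0, 1, 0, 0, 0, 0, 1]
  force: 100

```text
clock: 15.3
position: [0.4724, 0.1128, 0.1564]
ee_rot: [0.001, 0.762, 0.647, 0.001]
contact_force: [1.3, 0.3, 3.0]
width: 0.0167
```

Call:
step_arm:
  moves: [0, 0, 0, 0, 1, 0, 0, 0, 0, 1, 0, 0, 0, 0, 1]

```text
clock: 15.6
position: [0.4723, 0.1128, 0.1563]
ee_rot: [0.001, 0.762, 0.647, 0.001]
contact_force: [2.0, 0.3, 5.2]
width: 0.0166
```

Call:
step_arm:
  moves: [0, 0, -0.01, 0, 1, 0, 0, -0.02, 0, 1, 0, 0, -0.03, 0, 1, 0, 0, -0.04, 0, 1, 0, 0, -0.05, 0, 1]

```text
clock: 16.1
position: [0.4709, 0.1127, 0.1808]
ee_rot: [-0.0, 0.762, 0.647, -0.001]
contact_force: [-0.6, -0.7, -5.8]
width: 0.0164
```

Call:
step_arm:
  moves: [0, 0, -0.016, 0, 1, 0, 0, -0.032, 0, 1, 0, 0, -0.048, 0, 1, 0, 0, -0.064, 0, 1, 0, 0, -0.08, 0, 1]

```text
clock: 16.6
position: [0.4715, 0.1127, 0.2216]
ee_rot: [0.0, 0.762, 0.647, 0.0]
contact_force: [0.3, 0.1, -5.8]
width: 0.0163
```

Call:
step_arm:
  moves: [0, 0, -0.016, 0, 1, 0, 0, -0.032, 0, 1, 0, 0, -0.048, 0, 1, 0, 0, -0.06, 0, 1, 0, 0, -0.07, 0, 1]

```text
clock: 17.1
position: [0.4716, 0.1127, 0.2564]
ee_rot: [0.0, 0.762, 0.647, 0.0]
contact_force: [-0.1, 0.6, -6.2]
width: 0.0166
```

Call:
step_arm:
  moves: [0, 0, 0, 0, 1, 0, 0, 0, 0, 1, 0, 0, 0, 0, 1, 0, 0, 0, 0, 1, 0, 0, 0, 0, 1]

```text
clock: 17.6
position: [0.4714, 0.1127, 0.2555]
ee_rot: [-0.0, 0.762, 0.647, -0.0]
contact_force: [-0.0, 0.0, -5.0]
width: 0.0165
```

```bash
python3 - <<'E'
from h import *
go(.472,.111,.256,80.6)
w=grab("wrist","w9");s=grab("scene","s9");go(.472,.111,.256,80.6);print(manip.get_state()["moment"])
cv2.imwrite("pics/v9.png",np.hstack([cv2.resize(w["img"],(400,300)),cv2.resize(s["img"][100:340,180:460],(400,343))[:300]]))
E
```

```text
clock 17.60 pos [0.4714 0.1127 0.2555] yaw 80.69 tilt 0.04 w 0.0165 F [-0.  0. -5.]
d/0.5 [-0.0032  0.0018 -0.0011] twist 0.0005 dist 0.002
clock 17.70 pos [0.4714 0.1127 0.2556] yaw 80.69 tilt 0.02 w 0.0163 F [-0.3 -0.7 -5.9]
d/0.5 [-0.0032  0.0016 -0.0008] twist 0.0005 dist 0.002
[ 0.01388079 -0.011174   -0.03392403]
```

View pics/v9.png

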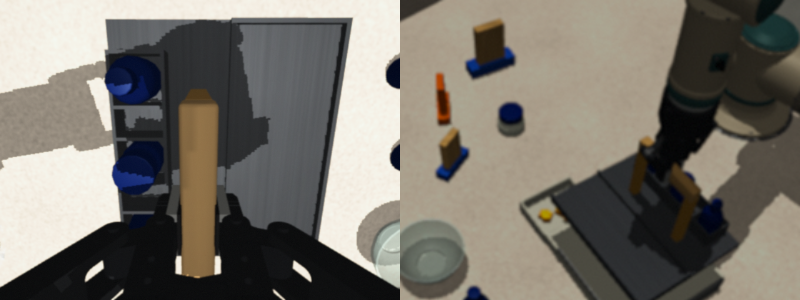

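The tray hangs from the handle in both panes, with bottles in all the pockets visible, chips in the trough and the scraper upright. A number check on levelness follows.

```bash
python3 - <<'E'
from h import *
w=load("w9");th=np.radians(-9.3);c,s_=np.cos(th),np.sin(th);o=np.array([.472,.112,.1295]); o[:2]-=(.0009,0)
P=lambda x,y,z:o+[x*c-y*s_,x*s_+y*c,z]
for pitch in (-2,0,2):  # about tray x through the grip
  a=np.radians(pitch);out=[]
  for x,y,z in [(-.080,.120,.01),(.127,.120,.018),(0.009,.062,.141),(-.009,.062,.141)]:
    y2=y*np.cos(a)-(z-.13)*np.sin(a);z2=.13+y*np.sin(a)+(z-.13)*np.cos(a); out.append((proj(w,P(x,y2,z2))/1.4).round(1).tolist())
  print(pitch,out)
E
```

```text
-2 [[106.0, 24.3], [348.0, 21.8], [217.6, 100.2], [176.8, 100.3]]
0 [[103.9, 17.9], [351.6, 15.4], [217.9, 101.5], [176.4, 101.6]]
2 [[101.6, 11.4], [355.5, 8.9], [218.3, 103.0], [176.1, 103.0]]
```

```bash
python3 - <<'E'
from h import *
print(np.abs(manip.get_state()["qd"]).max()); print(job.sign_off())
E
```

```text
0.002890342199406626
the job is handed in; nothing more can be done
None
```

I wiped the three wax chips into the catch trough with the smaller blue scraper. I then stood the scraper back upright at about its starting place and let it go. The tray is held by its handle about 99 mm above the stand, and I handed the job in at about 17.7 s.

**Last checks**
- **Chips:** the last views show the lane empty. Three chips were counted in the trough before the lift, one of them probably leaning against a wall.
- **Tray:** the wrist force of about 5.9 N matches the tray's weight. The tool's tilt is under 0.1°, and the tray appears level to within about 1°. The arm is still.
- **Bottles:** two show clearly in their pockets in the last picture. The third is partly hidden by the gripper.
- **Other items:** the larger blue and orange scrapers, jar, bowl and bottles were not touched, and those in view had not visibly moved.

**Disagreements**
- **Scraper position:** the top camera and the wrist camera differed by about 5 mm on the scraper, so I went by the wrist view.
- **Heights:** the heights I triangulated came out 8 to 15 mm below the text (handle top 156–163 mm against 171 mm, scraper grip top 83 mm against 91 mm). The widths and lengths in the pictures matched the text's heights, so I used those.

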